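# Dock the sample cassette on the milk analyser and trip its plunger

### The arm

A 6-joint arm with a two-finger parallel gripper is mounted at the origin on the work surface. World frame = base frame: x ahead of the robot, y to its left, z up, the work surface at z = 0. Lengths are in mm, angles in rad, forces in N, time in s.
With the tool pointing down it reaches from about 200 to 875 mm from the base axis. Payload 3.4 kg.
Tool frame: the origin (TCP) lies midway between the tips of the shut fingers; the grasp point (between the pads) lies 19 mm behind it; z points along the fingers, y is the line along which they close (so a half turn about z gives the same grasp; the last joint's range is limited). The gripper opens to 94 mm and grips with 3 to 60 N. Pads are 16 mm wide; open, the fingers measure 119 mm over their backs; the gripper's body (75 mm by 177 mm) begins 78 mm behind the grasp point.
Start: joints at [-1.358, 0.276, 1.505, -0, 1.361, -0.121], TCP at [188.391, -543.299, 205.493] pointing down, gripper open.
Joint ranges: [-2.89, 2.89], [-0.75, 2.08], [0.22, 2.7], [-1.18, 4.32], [0.11, 2.71], [-2.7, 2.7]. Speed limits (rad/s): [2.57, 2.57, 3.14, 3.14, 3.14, 3.14].

### API

Orientations are given as a rotation vector (axis times angle).
In Python, from plant import ctrl gives the robot as it stands.
- The arm moves only by the tool step_arm, never from a script. Its argument "moves" is a list of rows, each a list of 6 numbers: the shift along the tool's x, y, z in cm, then the turn, a rotation vector about the tool's x, y, z in rad. A call has 1 to 8 rows; each row is the pose to reach, as a shift and turn from the pose commanded when the call began, along the tool's axes at that moment; what a row does not reach only later rows make up. A row lasts 1/10 s, in which the tool goes at most 50 mm and 8.59 degrees, less where a joint would pass 70% of its speed; a pose out of reach is approached as far as the arm can. A call with a gripper value outside its range is refused whole. "fingers" is the opening, from 0 (shut) to 1 (fully open), set as the call begins (left out, the last holds). The fingers move at their own pace and stop on an object; "grip_force" is the grip in N (left out, the last holds). Time passes only in rows, so rows that repeat a pose let the fingers close. It gives the time, the measured TCP pose, the force, the opening and the grip force at its end, in the units of the state.
- ctrl.get_obs(): the state, without advancing time (a new reading comes with each control period).
- ctrl.read_camera(name): name is "side" or "top"; returns a dict with "pixels" (384x512x3 uint8, red, green, blue), "range_z" (384x512 float32, mm along the optical axis (not along the pixel's ray), 0 where there is no reading), "vertical_fov" (degrees; the focal length in pixels is half the picture's height over the tangent of half this angle, whatever the lens; pixels are square), "cx", "cy" (the principal point, pixels), "k1" (the pictures are not rectified: a ray, as slopes to the right and down, at radius r is drawn at 1 + k1 r^2 times it, then the intrinsics apply), "eye" and "rotation" of the camera in the world. Camera axes: x right, y down, z forward; pixel columns grow to the right and rows downward; lengths in mm; the calibration is good to about 2 mm. A picture is of the moment at which its call begins.
- ctrl.sign_off(): hands the job in; it is judged then, once.
The state is a dict: "t": time; "q": joint angles; "dq": joint speeds; "tau": joint torques, N m; "eef_pos": TCP position; "tool_rot": TCP orientation; "contact_force": force on the tool from outside, world axes, zero at the start; "moment": the same for the moment, N m; "finger_gap": opening from 0.0 (shut) to 1.0 (fully open); "gripper_force": force on a finger pad.
Only numpy, scipy, OpenCV 4.12 (cv2) and the standard library are available. Lean on these libraries where they do the work, as an engineer would, in place of code of your own. Each camera call takes 0.05 s, during which the arm holds its last target. There are 200 camera calls.

### The job

Pick up the sample cassette by its upright fin, keep it upright, and lower it gently under the sampler arm onto the two pegs of the analyser's loading stage until it sits flat and fully home (either way round). Then push the stage's sprung plunger in to the end of its stroke and let it spring back out, leaving the cassette seated. Do not disturb the bottle, jar, beaker or vial rack.

Things in the scene. Friction and masses are not known exactly. Their poses are not given: they have to be found in the camera images.
- cassette: Loose cassette, 0.25-0.5 kg. Grey plate 64 (x) x 152 (y) x 14 mm high, a vertical 15 mm through hole at each end (x 0, y +-62). On it a grey block 60 x 88 mm, to z 34, and four white vials with blue caps (28 mm wide, at x +-15.5, y +-28, tops at z 72); in the middle the upright metal fin. Origin: centre of the underside, z up. Same after a half turn about z.
- cassette_grip (a point): Point in the cassette's grip fin, 105 mm above the cassette's underside; axes as the cassette's. The fin is a bare upright aluminium plate, 40 mm long in x, 12 mm thick in y, its top 15 mm above this point; clear of the vials (tops 33 mm below this point).
- station: Fixed grey loading stage: plinth 110 (x) x 190 (y) x 30 mm high, origin at the centre of its underside, x away from the robot, z up. Behind the seat a black housing (x 55 to 135, y +-40, to z 90) with a white column (34 mm square at x 95, y 0, to z 340) that carries the sampler arm. At +y (y 105 to 160) a white sloped console, to z about 70, with the plunger.
- sampler_tip (a point): Lower edge of the black sampler arm's free end, fixed on the station 10 mm on the robot's side of the seat's centre and 300 mm above the table; station axes. From here the arm (40 x 40 mm section) runs level along +x over the seat, needle below it 40 mm on, 18 mm long. It blocks an upright gripper over the seat; one leaning back to -x by 25 to 40 degrees passes.
- seat (a point): Centre of the seat on the plinth's top, 30 mm above the table; axes as the station's. Steel pegs stand at y +62 and -62 mm (x 0) of it: 12 mm diameter, straight to 16 mm, then tapering to 5 mm at their tops, 26 mm above the seat. Seated, the cassette's origin is at this point, its x along this x, either way round.
- plunger (a joint): Sprung plunger of the stage, m pressed: 0 out, 0.014 fully in; needs about 3 N to start and 8 N at the end, and springs back.
- plunger_top (a point): Centre of the outer face of the plunger's black cap (28 mm diameter), which moves with it. Its z axis points out of the cap, along the plunger's axis, 30 degrees from vertical and leaning towards the station's -x; pressing goes along -z. Its y axis is the station's y.
- bottle: Bystander: loose white bottle with blue cap, 60 mm diameter, 125 mm high; origin at the centre of its underside.
- jar: Bystander: loose amber jar, 64 mm diameter, 85 mm high; origin at the centre of its underside.
- beaker: Bystander: loose glass beaker, 70 mm diameter, 90 mm high; origin at the centre of its underside.
- rack: Bystander: loose white vial rack with four capped vials in a row and no fin, 44 (x) x 140 (y) x 85 mm high; origin at the centre of its underside.

How it is judged (in metres and radians):
On the way, in this order (a step that is already met when the one before it is completed fails the run):
1. the cassette sits fully home on the pegs, flat on the stage (horizontal distance between cassette and seat below 0.004 m and z of cassette in the frame of seat below 0.003 m and angle between the x axis of cassette and the x axis of seat, either way round below 0.05 rad and angle between cassette's own z axis and vertical below 0.04 rad), for 0.2 s.
2. with the cassette seated, the plunger is pushed to the end of its stroke (more than 12 of 14 mm) (all of step 1 and value of joint plunger above 0.012 m), for 0.1 s.
At the end, for the whole second after the job is handed in: The cassette rests on the stage with both pegs through its holes: within 4 mm of the seat centre, less than 3 mm above it, within 0.05 rad of square to the stage (either way round), level within 0.04 rad and at rest; the plunger is back out (under 3 mm) (all of step 1 and linear speed of cassette below 0.02 m/s and value of joint plunger below 0.003 m); the robot touches nothing.
It fails at once if a bystander (bottle, jar, beaker or vial rack) is shifted by more than 30 mm or tipped by more than 0.4 rad (distance of any of bottle, jar, beaker, rack from where it was at the start of the episode above 0.03 m or angle between any of bottle, jar, beaker, rack's own z axis and vertical above 0.4 rad).
It fails at once if the cassette is tipped by more than 0.6 rad (angle between cassette's own z axis and vertical above 0.6 rad).
It fails at once if the cassette is dropped or slammed onto the stage (moving faster than 0.4 m/s within 30 mm of the seat's centre and 40 mm above it) (horizontal distance between cassette and seat below 0.03 m and z of cassette in the frame of seat below 0.04 m and linear speed of cassette above 0.4 m/s).
It also fails if it takes over 51 s, if anything falls off the work surface, if the arm or the gripper's body presses on something with over 40 N, if the wrist force passes 120 N, or if a joint passes its speed limit or range.

## Working session

There is one attempt and no reset: what is moved stays moved. The work goes in short steps, Python scripts to look and compute and a tool call to move; the robot and the scene stay as the last step left them, time stands still between calls to the robot, and variables do not carry over. Pictures are saved under pics/ and viewed, at most 10 in all, crops included, and the job is handed in when it is done.

Besides the shell and the picture viewer there is one more tool, called as name([rows], argument=value, ...), one row to a line, values as JSON. step_arm: Moves the arm, as the interface text tells. Its arguments: {"type":"object","properties":{"moves":{"type":"array","items":{"type":"array","items":{"type":"number"}}},"fingers":{"type":"number"},"grip_force":{"type":"number"}},"required":["moves"]}

```bash
ls; mkdir -p pics; cat > h.py <<'E'
import numpy as np, cv2
from scipy.spatial.transform import Rotation as R
from plant import ctrl
def cam(name):
    c=ctrl.read_camera(name); c['f']=192/np.tan(np.radians(c['vertical_fov'])/2); return c
def rays(c,uv):
    uv=np.atleast_2d(np.asarray(uv,float))
    d=(uv-[c['cx'],c['cy']])/c['f']; s=d.copy()
    for _ in range(20): s=d/(1+c['k1']*(s**2).sum(1,keepdims=True))
    return np.c_[s,np.ones(len(s))]
def rotm(c):
    r=np.asarray(c['rotation'],float)
    return r if r.shape==(3,3) else R.from_rotvec(r).as_matrix()
def cloud(c):
    v,u=np.mgrid[0:384,0:512]
    P=rays(c,np.c_[u.ravel(),v.ravel()])*c['range_z'].reshape(-1,1)
    W=P@rotm(c).T+np.asarray(c['eye']); W[c['range_z'].ravel()==0]=np.nan
    return W.reshape(384,512,3)
def onplane(c,uv,z):
    d=rays(c,uv)@rotm(c).T; e=np.asarray(c['eye']); return e+d*((z-e[2])/d[:,2:])
E
python3 - <<'E'
from h import *
for n in('side','top'):
    c=cam(n); print({k:v for k,v in c.items() if k not in('pixels','range_z')})
    cv2.imwrite(f'pics/{n}0.png',c['pixels'][:,:,::-1]); np.savez(n+'0.npz',**c)
o=ctrl.get_obs(); print(o)
E
```

```text
pics
{'vertical_fov': 42.09874987395354, 'cx': 262.640650130542, 'cy': 201.5204295038052, 'k1': -0.047438369889095666, 'eye': array([  -66.63362961, -1145.93467295,  1155.33648698]), 'rotation': array([-2.15566219,  0.64383282, -0.28690917]), 'f': np.float64(498.8916567276408)}
{'vertical_fov': 54.5898927224625, 'cx': 258.5076555729975, 'cy': 185.85085895886817, 'k1': -0.035966437151886826, 'eye': array([ 509.09725234,  -93.99182022, 1410.86432844]), 'rotation': array([-2.17164026,  2.17843127, -0.05681288]), 'f': np.float64(372.0737036008588)}
{'t': 0.1, 'q': array([-1.35800716e+00,  2.76485633e-01,  1.50598542e+00,  3.00664007e-07,
        1.36067763e+00, -1.21006486e-01]), 'dq': array([-4.43044397e-04, -2.01826644e-03, -3.81870562e-03,  1.05110168e-03,
       -3.01024681e-04,  9.42601896e-06]), 'tau': array([ 1.66362552e-03, -4.05454874e+01, -2.37780547e+01,  7.01581920e-02,
        2.98842473e-02, -5.50278423e-05]), 'eef_pos': array([ 188.27419266, -542.77816585,  204.72594502]), 'tool_rot': array([-3.09640698e+00, -5.21635888e-01,  1.11612304e-04]), 'contact_force': array([ 0.6318065 , -0.71699154, -0.46112162]), 'moment': array([0.00270363, 0.00529702, 0.00407854]), 'gripper_force': 0.0, 'finger_gap': 0.997965736060626}
```

View pics/side0.png

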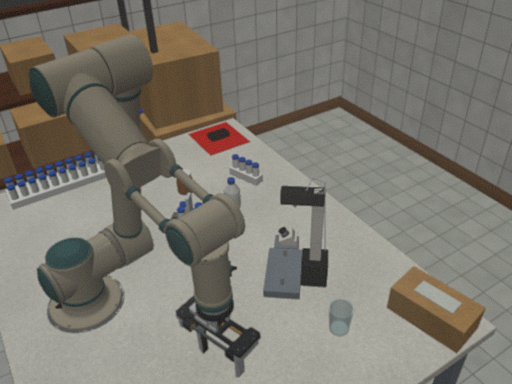

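View pics/top0.png

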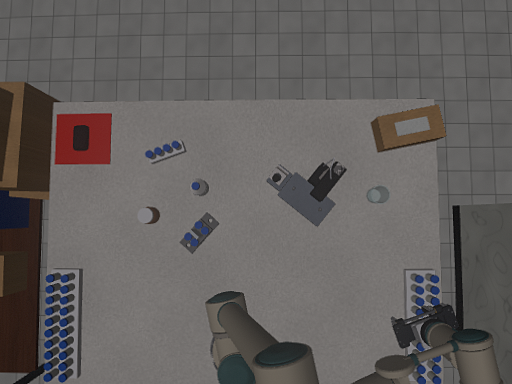

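Side picture: stage plinth at (284,270), sampler arm end at (283,195), plunger at (285,235), beaker (340,318). The cassette is half hidden behind the forearm at (190,208). Top picture: cassette (199,233), bottle (200,187), jar (148,215), rack (166,151), plinth (307,200), plunger (277,177), beaker (377,195).

```bash
cat > m.py <<'E'
from h import *
def load(n): return dict(np.load(n+'0.npz'))
def rect(P):
    (c,s,a)=cv2.minAreaRect(P[:,:2].astype(np.float32)); return np.round(c,1),np.round(s,1),round(a,1)
T=load('top'); S=load('side'); WT=cloud(T); WS=cloud(S)
def sel(W,box,z0,z1):
    u0,u1,v0,v1=box; P=W[v0:v1,u0:u1].reshape(-1,3); return P[(P[:,2]>z0)&(P[:,2]<z1)]
cb=(172,226,205,262)
print('table',np.nanmedian(WT[270:290,120:180,2]),np.nanmedian(WS[330:370,100:150,2]))
for z0,z1 in((8,22),(28,42),(66,80),(95,130)):
    P=sel(WT,cb,z0,z1); print('cas',z0,len(P),P.mean(0).round(1),np.median(P[:,2]).round(1),*rect(P))
    np.save('c.npy',P)
sb=(255,345,160,235)
for z0,z1 in((22,38),(82,97),(325,350),):
    P=sel(WT,sb,z0,z1); print('st top',z0,len(P),P.mean(0).round(1),np.median(P[:,2]).round(1),*rect(P))
    P=sel(WS,(255,345,175,305),z0,z1); print('st side',z0,len(P),P.mean(0).round(1),np.median(P[:,2]).round(1),*rect(P))
for n,W,b in(('t',WT,(255,360,145,235)),('s',WS,(260,335,170,310))):
    P=sel(W,b,292,350); print('arm',n,len(P),P.mean(0).round(1),*rect(P),P[:,2].max())
# caps of vials, blue
h=cv2.cvtColor(T['pixels'],cv2.COLOR_RGB2HSV); m=((h[...,0]>105)&(h[...,0]<130)&(h[...,1]>130)).astype(np.uint8)
n,l,st,ce=cv2.connectedComponentsWithStats(m)
for i in range(1,n):
    if 130<ce[i][0]<230 and 130<ce[i][1]<260 and st[i][4]>5: print('blue',ce[i].round(1),st[i][4],np.nanmedian(WT[l==i],0).round(1))
k=4
A=cv2.resize(T['pixels'][140:240,170:370][:,:,::-1],None,fx=k,fy=k,interpolation=cv2.INTER_CUBIC)
cv2.imwrite('pics/topc.png',A)
B=cv2.resize(S['pixels'][165:305,165:345][:,:,::-1],None,fx=k,fy=k,interpolation=cv2.INTER_CUBIC)
cv2.imwrite('pics/sidec.png',B)
E
python3 m.py
```

```text
table 0.011120323086515782 -0.8222655757955408
cas 8 265 [439.8 151.6  14. ] 14.0 [436.6 158.2] [ 64.  152.7] 48.0
cas 28 109 [440.4 147.   33.7] 33.5 [437.3 157.8] [60.7 86.7] 47.2
cas 66 195 [436.6 157.4  71.8] 71.7 [437.6 157.7] [59.  83.3] 47.8
cas 95 56 [437.5 156.4 115.7] 118.9 [436.9 157.8] [40.  12.7] 47.7
st top 22 1525 [ 567.2 -229.5   29.3] 29.3 [ 609.4 -240.7] [255.1 181.4] 50.5
st side 22 1848 [ 569.5 -238.1   29.4] 29.4 [688.3 -79.6] [619.6 193.9] 60.4
st top 82 168 [ 649. -276.   89.] 89.1 [ 633.2 -226.5] [ 67.3 196.2] 14.6
st side 82 439 [ 623.5 -326.7   89.2] 89.2 [ 629.9 -317.3] [346.2  98.3] 72.2
st top 325 569 [ 599.4 -273.2  338.8] 339.0 [ 601.2 -274.8] [ 40.1 122.2] 51.1
st side 325 563 [ 597.9 -282.9  337.3] 338.8 [ 602.6 -275.5] [ 56.3 123.9] 53.6
arm t 605 [ 599.9 -272.8  337.6] [ 602.1 -274.8] [ 50.5 125. ] 57.1 346.8540019130503
arm s 903 [ 596.5 -286.9  327.7] [ 603.6 -276. ] [ 56.6 126.1] 53.6 349.8243525701074
blue [175.  144.2] 35 [758.2 235.2  84. ]
blue [166.3 147.5] 35 [746.4 267.2  84.6]
blue [157.4 150.6] 33 [733.7 299.   86.2]
blue [148.5 153.6] 33 [722.9 330.5  84.3]
blue [195.  185.6] 39 [602.6 152.9 124.1]
blue [198.1 224.6] 39 [465.7 150.7  72. ]
blue [204.3 230.3] 39 [447.5 128.6  71.8]
blue [187.8 236.2] 37 [426.  186.5  71.9]
blue [193.9 242.1] 39 [404.5 164.4  71.6]
```

```bash
cat > m2.py <<'E'
from m import *
print('-----')
for n,W in(('top',WT),('side',WS)):
    c=np.array([561.5,-242.8]); a=np.radians(-38.9)
    for _ in range(4):
        ex=np.array([np.cos(a),np.sin(a)]); ey=np.array([-ex[1],ex[0]])
        P=W.reshape(-1,3); P=P[np.isfinite(P[:,2])]; L=np.c_[(P[:,:2]-c)@ex,(P[:,:2]-c)@ey]
        k=(abs(P[:,2]-29.5)<4)&(abs(L[:,0])<62)&(abs(L[:,1])<102); Q=P[k]
        (cc,s,an)=cv2.minAreaRect(Q[:,:2].astype(np.float32))
        if s[0]>s[1]: an-=90
        a=np.radians(an); a-=np.pi*round((a+.68)/np.pi); c=np.array(cc)
    print(n,'plinth',c.round(1),np.round(s,1),np.degrees(a).round(2),k.sum(),np.median(Q[:,2]).round(1))
    L=np.c_[(P[:,:2]-c)@ex,(P[:,:2]-c)@ey,P[:,2]]
    k=(abs(L[:,0])<60)&(L[:,1]>100)&(L[:,1]<170)&(L[:,2]>40)&(L[:,2]<140)
    q=L[k]; o=np.argsort(-q[:,2]); print('console top pts local',q[o[::max(1,len(o)//14)]].round(0).tolist())
    for s_ in(-1,1):
        k=(abs(L[:,0])<12)&(abs(L[:,1]-62*s_)<12)&(L[:,2]>38)&(L[:,2]<62); print('peg',s_,k.sum(),L[k].mean(0).round(1) if k.any() else '', L[k][:,2].max() if k.any() else '')
    k=(abs(L[:,0]-40)<60)&(abs(L[:,1])<40)&(L[:,2]>290); print('arm local',rect(L[k]),L[k].min(0).round(1),L[k].max(0).round(1))
    # plunger black cap
    img=(T if n=='top' else S)['pixels']; k=np.zeros(W.shape[:2],bool); fin=np.isfinite(W[...,2])
    LL=np.concatenate([((W[...,:2]-c)@ex)[...,None],((W[...,:2]-c)@ey)[...,None],W[...,2:]],2)
    k=fin&(abs(LL[...,0])<60)&(LL[...,1]>100)&(LL[...,1]<165)&(LL[...,2]>45)&(img.max(2)<60)
    q=LL[k]; print('cap',len(q),q.mean(0).round(1),q.min(0).round(1),q.max(0).round(1)); np.save(n+'cap.npy',q)
    if len(q)>10:
        nrm=np.linalg.svd(q-q.mean(0))[2][2]; print('normal',nrm.round(2))
    uv=np.argwhere(k)[:,::-1]; print('px',uv.mean(0).round(1))
E
python3 m2.py | sed '1,/-----/d'
```

```text
top plinth [ 565.8 -238.3] [202.8 111.3] -39.49 1185 29.4
console top pts local [[-6.0, 130.0, 83.0], [-14.0, 118.0, 77.0], [-14.0, 142.0, 74.0], [14.0, 113.0, 68.0], [10.0, 148.0, 65.0], [3.0, 104.0, 64.0], [-3.0, 118.0, 63.0], [6.0, 153.0, 61.0], [9.0, 127.0, 60.0], [1.0, 149.0, 57.0], [-4.0, 150.0, 54.0], [30.0, 120.0, 52.0], [-8.0, 109.0, 50.0], [-11.0, 153.0, 48.0], [-25.0, 113.0, 44.0]]
peg -1 9 [ -0.6 -68.2  51.7] 61.858054083851584
peg 1 8 [-2.4 55.9 51.2] 59.102099814952226
arm local (array([44.6, -1.8]), array([110.5,  48.1]), 0.9) [-10.5 -25.9 300.9] [ 99.8  23.  372.4]
cap 54 [-13.6 127.8  72.7] [-28.7 115.7  54.6] [  2.7 142.1  82.9]
normal [ 0.02  0.67 -0.74]
px [276.1 177.3]
side plinth [ 565.8 -243.9] [203.1 119. ] -37.5 1403 29.5
console top pts local [[-8.0, 123.0, 84.0], [-18.0, 142.0, 75.0], [18.0, 136.0, 69.0], [12.0, 130.0, 66.0], [9.0, 117.0, 64.0], [-14.0, 122.0, 63.0], [8.0, 155.0, 61.0], [3.0, 118.0, 58.0], [10.0, 106.0, 56.0], [23.0, 105.0, 54.0], [26.0, 113.0, 51.0], [28.0, 135.0, 49.0], [-21.0, 126.0, 45.0], [10.0, 105.0, 44.0], [-7.0, 108.0, 40.0]]
peg -1 18 [ -4.6 -68.7  48.2] 59.10306988544744
peg 1 19 [-1.9 57.  45.9] 56.92663672948879
arm local (array([42.8, -4.4]), array([112.5,  54.8]), 2.4) [-13.4 -30.3 290.1] [ 99.9  25.2 372.4]
cap 22 [-13.4 126.8  75.3] [-21.2 118.7  69. ] [ -4.4 137.5  84.1]
normal [-0.56  0.02  0.83]
px [282.3 230.1]
```

View pics/topc.png

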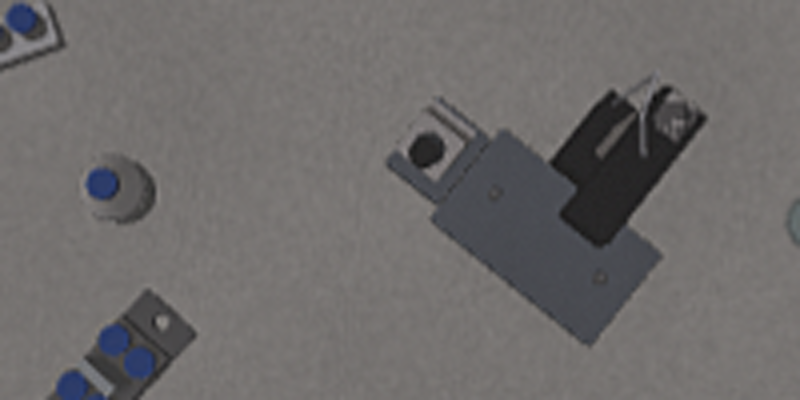

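View pics/sidec.png

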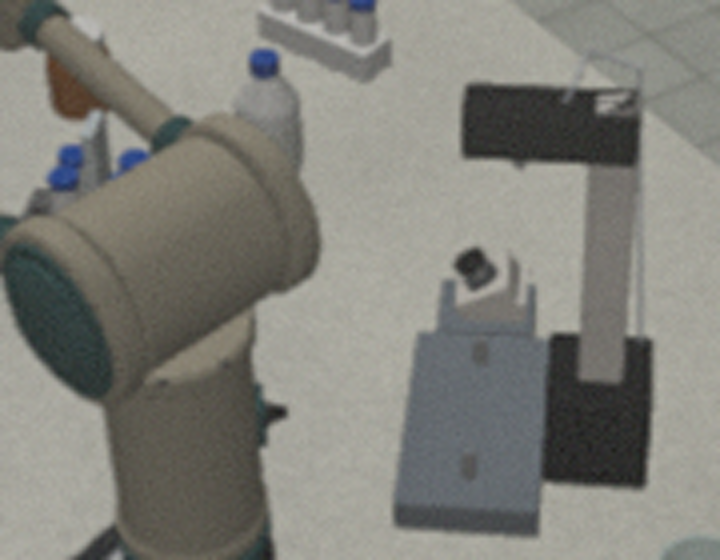

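The crops show the pegs at top pixels (293.5,188) and (320,209.5), and the side crop shows them and the cap face at about (284,232). From the pegs and the arm the seat is at about (561,-242.5), yaw -38.7°. The peg spacing reads 124.1 mm and the plinth height 29.4, both as stated. The cassette is at (437,158), x axis at 47.8°, with fin 40x12.7 and sizes that match. Now I move.

```bash
cat > p.py <<'E'
from h import *
import json,sys,os
def tool(h,lean):  # heading of lean-forward (deg), lean (deg)
    return R.from_euler('z',h,degrees=True)*R.from_euler('y',-lean,degrees=True)*R.from_matrix(np.diag([1.,-1,-1]))
def tcp(g,Rt,back=0): return np.asarray(g,float)+(19-back)*Rt.as_matrix()[:,2]
def get(): d=json.load(open('cmd.json')); return np.array(d['p']),R.from_rotvec(d['r'])
def put(p,Rt): json.dump({'p':list(p),'r':list(Rt.as_rotvec())},open('cmd.json','w'))
def plan(way,hold=0):
    """way: list of (p,R,n). prints calls of <=8 rows; stores the new commanded pose"""
    p,Rt=get(); rows=[]
    for (pt,R1,n) in way:
        d=(Rt.inv()*R1).as_rotvec()
        rows+= [(p+(pt-p)*i/n,Rt*R.from_rotvec(d*i/n)) for i in range(1,n+1)]
        p,Rt=pt,R1
    rows+=[rows[-1]]*hold
    for i in range(0,len(rows),8):
        p0,R0=get(); out=[]
        for (pp,RR) in rows[i:i+8]:
            s=R0.inv().apply(pp-p0)/10; w=(R0.inv()*RR).as_rotvec()
            out.append([round(float(x),2) for x in s]+[round(float(x),3) for x in w])
        print(json.dumps(out)); l=np.array(out[-1]); put(p0+R0.apply(l[:3]*10),R0*R.from_rotvec(l[3:]))
def obs():
    o=ctrl.get_obs(); p,Rt=get(); print('t',o['t'],'eef',o['eef_pos'].round(1),'err',(o['eef_pos']-p).round(1),'rot',((Rt.inv()*R.from_rotvec(o['tool_rot'])).magnitude()).round(3),'q',o['q'].round(2),'F',o['contact_force'].round(1),'M',o['moment'].round(2),'gap',round(o['finger_gap'],3),'gf',o['gripper_force']); return o
if not os.path.exists('cmd.json'): put([188.391,-543.299,205.493],R.from_rotvec(ctrl.get_obs()['tool_rot']))
SEAT=np.array([561,-242.5,30.]); YAW=-38.7; CAS=np.array([437,157.9,0.]); CY=47.8
E
python3 - <<'E'
from p import *
Rp=tool(CY,35); g=CAS+[0,0,105]
print((get()[1].inv()*Rp).magnitude())
Rm=get()[1]*R.from_rotvec((get()[1].inv()*Rp).as_rotvec()*.4)
plan([(np.array([400,-100,300.]),Rm,12),(tcp(g,Rp,120),Rp,9)],hold=3)
E
```

```text
0.7842600654573255
[[2.88, -2.91, -0.78, 0.005, 0.02, -0.016], [5.75, -5.83, -1.57, 0.01, 0.04, -0.032], [8.63, -8.74, -2.35, 0.015, 0.06, -0.049], [11.51, -11.65, -3.13, 0.02, 0.08, -0.065], [14.38, -14.57, -3.91, 0.025, 0.1, -0.081], [17.26, -17.48, -4.7, 0.03, 0.119, -0.097], [20.14, -20.4, -5.48, 0.035, 0.139, -0.113], [23.01, -23.31, -6.26, 0.04, 0.159, -0.129]]
[[3.31, -2.53, -0.18, 0.005, 0.02, -0.017], [6.61, -5.07, -0.36, 0.01, 0.04, -0.033], [9.92, -7.6, -0.54, 0.016, 0.06, -0.049], [13.23, -10.13, -0.72, 0.021, 0.08, -0.065], [14.05, -12.24, 0.75, 0.031, 0.12, -0.097], [14.88, -14.34, 2.21, 0.041, 0.16, -0.13], [15.71, -16.44, 3.68, 0.051, 0.199, -0.162], [16.54, -18.55, 5.14, 0.061, 0.239, -0.194]]
[[0.82, -1.84, 1.79, 0.01, 0.04, -0.033], [1.64, -3.68, 3.57, 0.02, 0.08, -0.065], [2.47, -5.53, 5.36, 0.03, 0.12, -0.097], [3.29, -7.37, 7.15, 0.04, 0.16, -0.13], [4.11, -9.21, 8.93, 0.05, 0.199, -0.162], [4.11, -9.21, 8.93, 0.05, 0.199, -0.162], [4.11, -9.21, 8.93, 0.05, 0.199, -0.162], [4.11, -9.21, 8.93, 0.05, 0.199, -0.162]]
```

step_arm([
  [5.8,-5.8,-1.6,0.01,0.04,-0.03],
  [11.5,-11.7,-3.1,0.02,0.08,-0.065],
  [17.3,-17.5,-4.7,0.03,0.12,-0.097],
  [23.01,-23.31,-6.26,0.04,0.159,-0.129],
  [23.01,-23.31,-6.26,0.04,0.159,-0.129],
  [23.01,-23.31,-6.26,0.04,0.159,-0.129],
  [23.01,-23.31,-6.26,0.04,0.159,-0.129],
  [23.01,-23.31,-6.26,0.04,0.159,-0.129],
])

```text
t: 0.9
eef_pos: [330.3, -244.1, 269.1]
tool_rot: [-2.983, -0.711, -0.233]
contact_force: [-0.4, -0.2, 0.4]
finger_gap: 0.998
gripper_force: 0.0
```

step_arm([
  [3.31,-2.53,-0.18,0.005,0.02,-0.017],
  [6.61,-5.07,-0.36,0.01,0.04,-0.033],
  [9.92,-7.6,-0.54,0.016,0.06,-0.049],
  [13.23,-10.13,-0.72,0.021,0.08,-0.065],
  [14.05,-12.24,0.75,0.031,0.12,-0.097],
  [14.88,-14.34,2.21,0.041,0.16,-0.13],
  [16.54,-18.55,5.14,0.061,0.239,-0.194],
  [16.54,-18.55,5.14,0.061,0.239,-0.194],
])

```text
t: 1.7
eef_pos: [392.8, 0.2, 243.6]
tool_rot: [-2.759, -0.946, -0.541]
contact_force: [-1.4, -0.1, -0.5]
finger_gap: 0.999
gripper_force: 0.0
```

```bash
python3 -c "from p import *; obs()"
```

```text
Traceback (most recent call last):
  File "p.py", line 23, in obs
    o=ctrl.get_obs(); p,Rt=get(); print('t',o['t'],'eef',o['eef_pos'].round(1),'err',(o['eef_pos']-p).round(1),'rot',((Rt.inv()*R.from_rotvec(o['tool_rot'])).magnitude()).round(3),'q',o['q'].round(2),'F',o['contact_force'].round(1),'M',o['moment'].round(2),'gap',round(o['finger_gap'],3),'gf',o['gripper_force']); return o
                                                                                                                     ^^^^^^^^^^^^^^^^^^^^^^^^^^^^^^^^^^^^^^^^^^^^^^^^^^^^^^^^^^^
AttributeError: 'float' object has no attribute 'round'
```

step_arm([
  [0.82,-1.84,1.79,0.01,0.04,-0.033],
  [1.64,-3.68,3.57,0.02,0.08,-0.065],
  [2.47,-5.53,5.36,0.03,0.12,-0.097],
  [3.29,-7.37,7.15,0.04,0.16,-0.13],
  [4.11,-9.21,8.93,0.05,0.199,-0.162],
  [4.11,-9.21,8.93,0.05,0.199,-0.162],
  [4.11,-9.21,8.93,0.05,0.199,-0.162],
  [4.11,-9.21,8.93,0.05,0.199,-0.162],
])

```text
t: 2.5
eef_pos: [399.8, 113.2, 187.9]
tool_rot: [-2.55, -1.129, -0.804]
contact_force: [0.3, -0.7, 1.1]
finger_gap: 0.999
gripper_force: 0.0
```

```bash
sed -i 's/\.magnitude())\.round(3)/.as_rotvec()).round(3)/' p.py; python3 - <<'E'
from p import *
obs()
Rp=tool(CY,35); g=CAS+[0,0,105]; print('target',tcp(g,Rp,120))
plan([(tcp(g,Rp),Rp,4)],hold=3)
c=cam('side'); cv2.imwrite('pics/s1.png',c['pixels'][:,:,::-1]); np.savez('s1.npz',**c)
E
```

```text
t 2.5 eef [399.8 113.2 187.9] err [ 1.7 -1.7  0.1] rot [-0.004 -0.001 -0.001] q [-0.48 -0.16  2.22  0.7   1.03 -0.1 ] F [ 0.3 -0.7  1.1] M [-0.21  0.13 -0.01] gap 0.999 gf 0.0
target [398.08640671 114.9842859  187.73435647]
[[0.0, -0.0, 3.0, 0.0, 0.0, -0.0], [0.0, -0.0, 6.0, 0.0, 0.0, -0.0], [0.0, -0.01, 9.0, 0.0, 0.0, -0.0], [0.01, -0.01, 12.0, 0.0, 0.0, -0.0], [0.01, -0.01, 12.0, 0.0, 0.0, -0.0], [0.01, -0.01, 12.0, 0.0, 0.0, -0.0], [0.01, -0.01, 12.0, 0.0, 0.0, -0.0]]
```

step_arm([
  [0,0,3,0,0,0],
  [0,0,6,0,0,0],
  [0,0,9,0,0,0],
  [0,0,12,0,0,0],
  [0,0,12,0,0,0],
  [0,0,12,0,0,0],
])

```text
t: 3.15
eef_pos: [445.0, 165.5, 88.7]
tool_rot: [-2.547, -1.129, -0.802]
contact_force: [-0.2, 0.5, 0.2]
finger_gap: 0.997
gripper_force: 0.0
```

```bash
python3 - <<'E'
from p import *
o=obs(); Rm=R.from_rotvec(o['tool_rot']).as_matrix(); print('grasp',(o['eef_pos']-19*Rm[:,2]).round(1))
c=cam('side'); k=3; cv2.imwrite('pics/s2.png',cv2.resize(c['pixels'][130:290,80:340][:,:,::-1],None,fx=k,fy=k,interpolation=cv2.INTER_CUBIC))
E
```

```text
t 3.15 eef [445.  165.5  88.7] err [ 0.7 -0.5 -0.8] rot [-0.001 -0.001 -0.001] q [-0.24  0.08  2.33  0.98  0.65 -0.28] F [-0.2  0.5  0.2] M [-0.24  0.11 -0.  ] gap 0.997 gf 0.0
grasp [437.7 157.4 104.3]
```

View pics/s2.png

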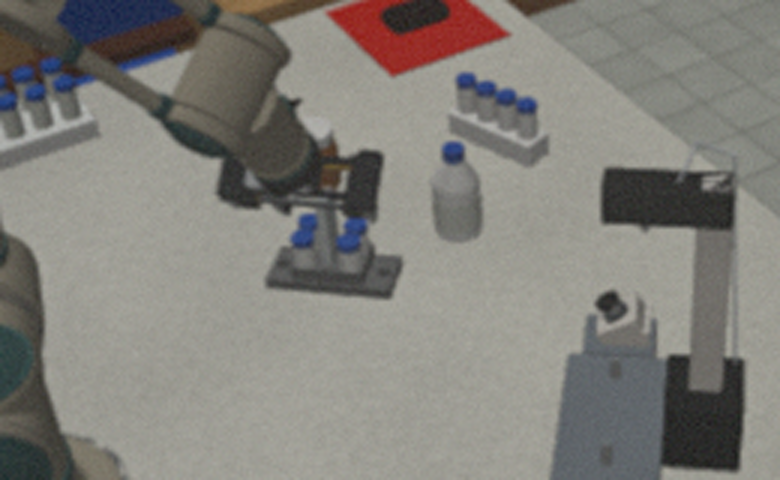

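The picture shows the fingers on both sides of the fin at crop (328,220), and the bottle is clear at (457,190). Closing, then lifting.

step_arm([
  [0,0,0,0,0,0],
  [0,0,0,0,0,0],
  [0,0,0,0,0,0],
  [0,0,0,0,0,0],
  [0,0,0,0,0,0],
  [0,0,0,0,0,0],
  [0,0,0,0,0,0],
  [0,0,0,0,0,0],
], fingers=0, grip_force=40)

```text
t: 4.0
eef_pos: [444.3, 165.7, 88.3]
tool_rot: [-2.547, -1.129, -0.802]
contact_force: [-0.5, 0.2, -0.0]
finger_gap: 0.358
gripper_force: 0.0
```

```bash
python3 -c "
from p import *
obs(); p,Rt=get(); plan([(p+[0,0,110],Rt,5)],hold=2)"
```

```text
t 4.0 eef [444.3 165.7  88.3] err [ 0.  -0.3 -1.2] rot [-0.001 -0.001 -0.001] q [-0.24  0.08  2.34  0.98  0.65 -0.29] F [-0.5  0.2 -0. ] M [-0.2   0.12 -0.  ] gap 0.358 gf 0.0
[[1.26, 0.0, -1.8, 0.0, 0.0, 0.0], [2.52, 0.0, -3.61, 0.0, 0.0, 0.0], [3.78, 0.0, -5.41, 0.0, 0.0, 0.0], [5.04, 0.0, -7.21, 0.0, 0.0, 0.0], [6.31, 0.0, -9.01, 0.0, 0.0, 0.0], [6.31, 0.0, -9.01, 0.0, 0.0, 0.0], [6.31, 0.0, -9.01, 0.0, 0.0, 0.0]]
```

step_arm([
  [0,0,0,0,0,0],
  [0,0,0,0,0,0],
  [0,0,0,0,0,0],
  [0,0,0,0,0,0],
  [0,0,0,0,0,0],
  [0,0,0,0,0,0],
])

```text
t: 4.6
eef_pos: [444.2, 165.8, 88.3]
tool_rot: [-2.547, -1.129, -0.802]
contact_force: [-0.6, 1.2, -0.7]
finger_gap: 0.124
gripper_force: 40.0
```

step_arm([
  [0.63,0,-0.9,0,0,0],
  [1.26,0,-1.8,0,0,0],
  [2.52,0,-3.61,0,0,0],
  [3.78,0,-5.41,0,0,0],
  [5.04,0,-7.21,0,0,0],
  [6.31,0,-9.01,0,0,0],
  [6.31,0,-9.01,0,0,0],
])

```text
t: 5.3
eef_pos: [445.9, 165.4, 200.7]
tool_rot: [-2.548, -1.132, -0.809]
contact_force: [-0.3, 0.0, -2.6]
finger_gap: 0.123
gripper_force: 40.0
```

```bash
python3 - <<'E'
from p import *
obs(); c=cam('side'); np.savez('s3.npz',**c)
W=cloud(c); T=cam('top'); WT=cloud(T); np.savez('t3.npz',**T)
h=cv2.cvtColor(T['pixels'],cv2.COLOR_RGB2HSV); m=(h[...,0]>105)&(h[...,0]<130)&(h[...,1]>110)
P=WT[m]; k=(np.hypot(P[:,0]-437,P[:,1]-158)<80); print('caps',k.sum(),P[k].mean(0) if k.any() else '')
ex=np.array([np.cos(np.radians(YAW)),np.sin(np.radians(YAW)),0]); Rq=tool(YAW,35)
plan([(tcp(SEAT-130*ex+[0,0,50+105],Rq),Rq,16)],hold=0)
print(get()[0])
E
```

```text
t 5.3 eef [445.9 165.4 200.7] err [ 1.6 -0.6  1.2] rot [-0.005  0.001 -0.004] q [-0.24 -0.1   2.14  0.69  0.9   0.11] F [-0.3  0.  -2.6] M [-0.46  0.29 -0.02] gap 0.123 gf 39.99960422515869
caps 117 [450.61622349 154.21170751 184.17652518]
[[-1.29, 1.51, -0.68, -0.054, 0.0, 0.077], [-2.59, 3.03, -1.35, -0.108, 0.0, 0.155], [-3.88, 4.54, -2.03, -0.162, 0.0, 0.232], [-5.17, 6.05, -2.7, -0.216, 0.0, 0.309], [-6.47, 7.56, -3.38, -0.27, 0.0, 0.386], [-7.76, 9.08, -4.05, -0.324, 0.0, 0.464], [-9.05, 10.59, -4.73, -0.379, 0.0, 0.541], [-10.35, 12.1, -5.4, -0.433, 0.0, 0.618]]
[[-0.12, 2.09, 0.14, -0.054, -0.0, 0.078], [-0.24, 4.19, 0.29, -0.108, -0.0, 0.155], [-0.37, 6.28, 0.43, -0.162, -0.0, 0.232], [-0.49, 8.37, 0.58, -0.216, -0.0, 0.31], [-0.61, 10.47, 0.72, -0.27, -0.0, 0.387], [-0.74, 12.56, 0.87, -0.324, -0.0, 0.464], [-0.86, 14.65, 1.01, -0.378, -0.0, 0.541], [-0.98, 16.75, 1.16, -0.432, -0.0, 0.619]]
[ 468.08764089 -168.06632289  169.42597393]
```

step_arm([
  [-1.29,1.51,-0.68,-0.054,0,0.077],
  [-2.59,3.03,-1.35,-0.108,0,0.155],
  [-3.88,4.54,-2.03,-0.162,0,0.232],
  [-5.17,6.05,-2.7,-0.216,0,0.309],
  [-6.47,7.56,-3.38,-0.27,0,0.386],
  [-7.76,9.08,-4.05,-0.324,0,0.464],
  [-9.05,10.59,-4.73,-0.379,0,0.541],
  [-10.35,12.1,-5.4,-0.433,0,0.618],
])

```text
t: 6.2
eef_pos: [454.1, -1.1, 180.6]
tool_rot: [-2.975, -0.113, -0.93]
contact_force: [0.9, -0.6, -3.5]
finger_gap: 0.122
gripper_force: 40.0
```

step_arm([
  [-0.12,2.09,0.14,-0.054,0,0.078],
  [-0.24,4.19,0.29,-0.108,0,0.155],
  [-0.37,6.28,0.43,-0.162,0,0.232],
  [-0.49,8.37,0.58,-0.216,0,0.31],
  [-0.61,10.47,0.72,-0.27,0,0.387],
  [-0.74,12.56,0.87,-0.324,0,0.464],
  [-0.86,14.65,1.01,-0.378,0,0.541],
  [-0.98,16.75,1.16,-0.432,0,0.619],
])

```text
t: 7.0
eef_pos: [465.7, -168.0, 165.4]
tool_rot: [2.66, -0.939, 0.83]
contact_force: [0.1, 0.0, -3.8]
finger_gap: 0.126
gripper_force: 40.0
```

step_arm([
  [0,0,0,0,0,0],
  [0,0,0,0,0,0],
  [0,0,0,0,0,0],
])

```text
t: 7.3
eef_pos: [466.8, -167.4, 167.3]
tool_rot: [2.662, -0.933, 0.836]
contact_force: [-0.1, -0.1, -3.0]
finger_gap: 0.128
gripper_force: 40.0
```

```bash
python3 - <<'E'
from p import *
o=obs(); Rm=R.from_rotvec(o['tool_rot']).as_matrix(); G=o['eef_pos']-19*Rm[:,2]; print('grasp',G.round(1))
for n in('side','top'):
    c=cam(n); np.savez(n+'4.npz',**c); W=cloud(c); cv2.imwrite(f'pics/{n}4.png',c['pixels'][:,:,::-1])
    P=W.reshape(-1,3); L=P-G; e=np.radians(YAW); ex=np.array([np.cos(e),np.sin(e)]); ey=np.array([-ex[1],ex[0]])
    L=np.c_[L[:,:2]@ex,L[:,:2]@ey,L[:,2]]; 
    for a,b in((-97,-85),(-77,-65),(-37,-28)):
        k=(abs(L[:,0])<50)&(abs(L[:,1])<95)&(L[:,2]>a)&(L[:,2]<b); Q=L[k]
        if k.sum()>10:
            A=np.c_[Q[:,:2],np.ones(len(Q))]; z=np.linalg.lstsq(A,Q[:,2],rcond=None)[0]
            print(n,a,k.sum(),rect(Q) if 0 else [x if isinstance(x,float) else np.round(x,1) for x in cv2.minAreaRect(Q[:,:2].astype(np.float32))],np.median(Q[:,2]).round(1),'slope',z[:2].round(3))
E
```

```text
t 7.3 eef [ 466.8 -167.4  167.3] err [-1.3  0.6 -2.1] rot [-0.001 -0.002 -0.001] q [-0.33 -0.06  2.2  -0.45  0.46  2.26] F [-0.1 -0.1 -3. ] M [ 0.43  0.44 -0.01] gap 0.128 gf 39.999260902404785
grasp [ 458.3 -160.6  182.9]
side -97 249 [array([ 0.8, -2. ]), array([161. ,  64.8]), 88.92975616455078] -90.7 slope [ 0.012 -0.008]
side -77 124 [array([ 1. , -4.7]), array([59.6, 90.1]), 0.27168914675712585] -70.3 slope [-0.015  0.018]
side -37 164 [array([-0.7, -2.2]), array([86.6, 58.8]), 88.9979019165039] -32.7 slope [-0.02   0.004]
top -97 295 [array([-0. ,  0.5]), array([152. ,  63.9]), 89.99433898925781] -90.0 slope [-0.002 -0.001]
top -77 85 [array([-0.,  1.]), array([59.7, 87.9]), 0.016745509579777718] -69.9 slope [0.003 0.006]
top -37 160 [array([1.9, 0.2]), array([55.2, 83.1]), 3.078577756881714] -31.9 slope [0.005 0.   ]
```

View pics/side4.png

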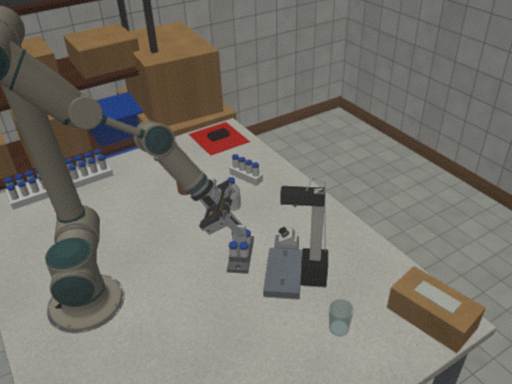

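Side picture: the cassette hangs upright from the fin at (240,250), in front of the plinth at (284,270). In the gripper frame it is centred within 1 mm and level. Moving it in under the sampler arm.

```bash
python3 - <<'E'
from p import *
e=np.radians(YAW); ex=np.array([np.cos(e),np.sin(e),0]); Rq=tool(YAW,35)
plan([(tcp(SEAT+[1,-.5,40+2+105],Rq),Rq,8)])
E
```

```text
[[1.28, -0.0, 1.02, -0.0, -0.0, -0.0], [2.57, -0.01, 2.04, -0.0, -0.0, -0.0], [3.85, -0.01, 3.06, -0.0, -0.0, -0.0], [5.14, -0.01, 4.09, -0.0, -0.0, -0.0], [6.42, -0.01, 5.11, -0.0, -0.0, -0.0], [7.71, -0.02, 6.13, -0.0, -0.0, -0.0], [8.99, -0.02, 7.15, -0.0, -0.0, -0.0], [10.28, -0.02, 8.17, -0.0, -0.0, -0.0]]
```

step_arm([
  [1.28,0,1.02,0,0,0],
  [2.57,-0.01,2.04,0,0,0],
  [3.85,-0.01,3.06,0,0,0],
  [5.14,-0.01,4.09,0,0,0],
  [6.42,-0.01,5.11,0,0,0],
  [7.71,-0.02,6.13,0,0,0],
  [8.99,-0.02,7.15,0,0,0],
  [10.28,-0.02,8.17,0,0,0],
])

```text
t: 8.2
eef_pos: [571.6, -251.0, 160.8]
tool_rot: [2.66, -0.934, 0.84]
contact_force: [0.4, -0.3, -3.2]
finger_gap: 0.128
gripper_force: 40.0
```

step_arm([
  [0,0,0,0,0,0],
  [0,0,0,0,0,0],
  [0,0,0,0,0,0],
])

```text
t: 8.5
eef_pos: [569.7, -249.5, 160.6]
tool_rot: [2.66, -0.934, 0.838]
contact_force: [0.7, -0.4, -2.1]
finger_gap: 0.124
gripper_force: 40.0
```

```bash
cat > look.py <<'E'
from p import *
def look(save=None):
    o=obs(); Rm=R.from_rotvec(o['tool_rot']).as_matrix(); G=o['eef_pos']-19*Rm[:,2]; print('grasp',G.round(1),'grasp-seat',(G-SEAT).round(1))
    e=np.radians(YAW); ex=np.array([np.cos(e),np.sin(e)]); ey=np.array([-ex[1],ex[0]])
    for n in('side','top'):
        c=cam(n); W=cloud(c)
        if save: np.savez(n+save+'.npz',**c); cv2.imwrite(f'pics/{n}{save}.png',cv2.resize(c['pixels'][150:310,210:390][:,:,::-1],None,fx=4,fy=3.7,interpolation=cv2.INTER_CUBIC))
        P=W.reshape(-1,3)-G; L=np.c_[P[:,:2]@ex,P[:,:2]@ey,P[:,2]]
        for a,b in((-97,-85),(-37,-28)):
            k=(abs(L[:,0])<45)&(abs(L[:,1])<90)&(L[:,2]>a)&(L[:,2]<b); Q=L[k]
            if k.sum()>10:
                A=np.c_[Q[:,:2],np.ones(len(Q))]; z=np.linalg.lstsq(A,Q[:,2],rcond=None)[0]
                print(n,a,k.sum(),[x if isinstance(x,float) else np.round(x,1) for x in cv2.minAreaRect(Q[:,:2].astype(np.float32))],'min',Q.min(0).round(1),'max',Q.max(0).round(1),np.median(Q[:,2]).round(1),'slope',z[:2].round(3))
E
python3 -c "
from look import *
look('5')"
```

```text
t 8.5 eef [ 569.7 -249.5  160.6] err [-0.8  0.3 -0.9] rot [-0.001 -0.    -0.001] q [-0.44  0.13  2.01 -0.34  0.42  2.08] F [ 0.7 -0.4 -2.1] M [0.4  0.46 0.01] gap 0.124 gf 39.9992573261261
grasp [ 561.2 -242.7  176.1] grasp-seat [  0.2  -0.2 146.1]
side -97 238 [array([ 0.4, -5.3]), array([ 63.9, 156.3]), 0.29192596673965454] min [-31.9 -83.3 -96.9] max [ 32.4  73.  -85.1] -90.6 slope [-0.017  0.012]
side -37 162 [array([ 0.5, -4.1]), array([57.7, 86.2]), 1.7778654098510742] min [-29.2 -46.7 -36.8] max [ 28.9  39.5 -28.4] -32.7 slope [-0.006 -0.003]
top -97 199 [array([1.3, 0.6]), array([152.3,  60.8]), 89.98957061767578] min [-29.1 -75.6 -95.4] max [ 31.7  76.7 -85. ] -90.1 slope [-0.001  0.001]
top -37 98 [array([-4.2,  2.7]), array([81.6, 55.7]), 83.01402282714844] min [-29.3 -40.6 -36.8] max [ 27.5  42.6 -28.2] -32.7 slope [-0.01   0.005]
```

View pics/side5.png

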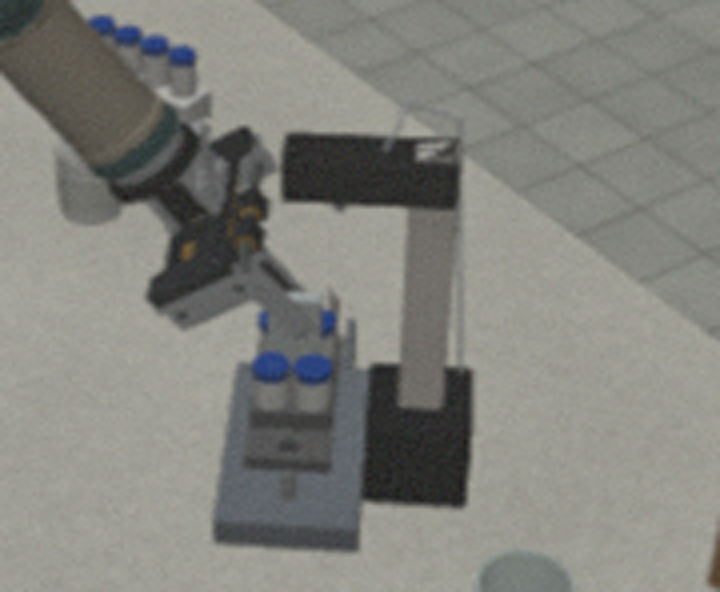

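The crop shows the gripper clear of the sampler arm, with peg (288,487) just ahead of plate hole (288,445). By depth the cassette is centred on the seat within 1 mm. Lowering in two stages.

step_arm([
  [-0.23,0,0.33,0,0,0],
  [-0.46,0,0.66,0,0,0],
  [-0.69,0,0.98,0,0,0],
  [-0.92,0,1.31,0,0,0],
  [-1.15,0,1.64,0,0,0],
  [-1.38,0,1.97,0,0,0],
  [-1.38,0,1.97,0,0,0],
  [-1.38,0,1.97,0,0,0],
])

```text
t: 9.4
eef_pos: [570.6, -250.1, 136.8]
tool_rot: [2.66, -0.934, 0.84]
contact_force: [0.8, -0.9, -3.1]
finger_gap: 0.125
gripper_force: 40.0
```

```bash
python3 -c "
from look import *
p,Rt=get(); put(p+Rt.apply([-13.8,0,19.7]),Rt)
look()"
```

```text
t 9.4 eef [ 570.6 -250.1  136.8] err [ 0.1 -0.3 -0.6] rot [-0.001  0.001 -0.001] q [-0.44  0.17  2.05 -0.4   0.35  2.14] F [ 0.8 -0.9 -3.1] M [ 0.43  0.39 -0.02] gap 0.125 gf 39.9991500377655
grasp [ 562.1 -243.3  152.4] grasp-seat [  1.1  -0.8 122.4]
side -97 248 [array([ 0.5, -3.5]), array([ 64.1, 156.5]), 0.02878510393202305] min [-31.6 -81.8 -96.7] max [ 32.5  74.8 -85.2] -90.6 slope [-0.01   0.011]
side -37 162 [array([-0.6, -3.1]), array([84.2, 57.3]), 89.9870376586914] min [-29.3 -45.2 -37. ] max [ 28.1  39.  -28. ] -32.6 slope [0.005 0.007]
top -97 201 [array([2.1, 0.6]), array([151.8,  61.6]), 89.79334259033203] min [-29.  -75.2 -96.8] max [ 32.7  76.5 -85.3] -90.5 slope [-0. -0.]
top -37 89 [array([-4.9,  3.3]), array([80.8, 54.5]), 81.18276977539062] min [-28.6 -40.5 -37. ] max [ 27.4  41.8 -28.3] -32.8 slope [-0.019  0.003]
```

step_arm([
  [-0.19,0,0.14,0,0,0],
  [-0.31,0,0.31,0,0,0],
  [-0.43,0,0.47,0,0,0],
  [-0.54,0,0.63,0,0,0],
  [-0.65,0,0.8,0,0,0],
  [-0.77,0,0.96,0,0,0],
  [-0.88,0,1.12,0,0,0],
  [-1.0,0,1.25,0,0,0],
])

```text
t: 10.3
eef_pos: [569.8, -249.5, 120.9]
tool_rot: [2.659, -0.934, 0.84]
contact_force: [-0.8, -0.5, -2.5]
finger_gap: 0.127
gripper_force: 40.0
```

```bash
python3 -c "
from look import *
p,Rt=get(); put(p+Rt.apply([-10,0,12.5]),Rt)
look()"
```

```text
t 10.3 eef [ 569.8 -249.5  120.9] err [ 0.1 -0.3 -0.6] rot [-0.001  0.001 -0.001] q [-0.44  0.19  2.07 -0.46  0.31  2.2 ] F [-0.8 -0.5 -2.5] M [ 0.47  0.44 -0.05] gap 0.127 gf 39.99931454658508
grasp [ 561.3 -242.7  136.4] grasp-seat [  0.3  -0.2 106.4]
side -97 249 [array([ 0.7, -3.5]), array([ 64. , 153.3]), 0.22958248853683472] min [-31.5 -80.1 -96.9] max [ 32.7  73.2 -85. ] -90.5 slope [-0.009  0.009]
side -37 158 [array([ 0.6, -2.2]), array([83.7, 57.1]), 89.96985626220703] min [-27.9 -44.1 -36.8] max [ 29.2  39.6 -28.5] -32.5 slope [ 0.001 -0.005]
top -97 206 [array([0.8, 0.4]), array([ 61.1, 152. ]), 0.13279597461223602] min [-29.6 -75.6 -97. ] max [ 31.5  76.4 -85.2] -91.1 slope [-0.016  0.002]
top -37 94 [array([-1. ,  0.3]), array([82.2, 55.7]), 88.56871795654297] min [-28.2 -40.5 -37. ] max [ 27.6  41.8 -28.8] -33.0 slope [-0.006  0.004]
```

step_arm([
  [-0.05,0,0.07,0,0,0],
  [-0.1,0,0.14,0,0,0],
  [-0.15,0,0.21,0,0,0],
  [-0.15,0,0.21,0,0,0],
])

```text
t: 10.8
eef_pos: [569.8, -249.5, 118.5]
tool_rot: [2.659, -0.934, 0.84]
contact_force: [0.1, -0.1, -3.3]
finger_gap: 0.127
gripper_force: 40.0
```

```bash
python3 -c "
from look import *
p,Rt=get(); put(p+Rt.apply([-1.5,0,2.1]),Rt)
o=obs()"
```

```text
t 10.8 eef [ 569.8 -249.5  118.5] err [ 0.1 -0.3 -0.4] rot [-0.001  0.001 -0.001] q [-0.44  0.19  2.08 -0.47  0.3   2.21] F [ 0.1 -0.1 -3.3] M [ 0.44  0.42 -0.02] gap 0.127 gf 39.999234080314636
```

step_arm([
  [-0.03,0,0.05,0,0,0],
  [-0.07,0,0.1,0,0,0],
  [-0.1,0,0.15,0,0,0],
  [-0.1,0,0.15,0,0,0],
])

```text
t: 11.2
eef_pos: [570.1, -249.7, 118.4]
tool_rot: [2.658, -0.933, 0.844]
contact_force: [-5.3, 3.2, 8.1]
finger_gap: 0.126
gripper_force: 40.0
```

```bash
python3 -c "
from look import *
p,Rt=get(); put(p+Rt.apply([-1,0,1.5]),Rt)
look('7')"
```

```text
t 11.2 eef [ 570.1 -249.7  118.4] err [ 0.4 -0.5  1.4] rot [-0.001  0.004 -0.   ] q [-0.44  0.19  2.08 -0.47  0.3   2.22] F [-5.3  3.2  8.1] M [ 0.54  0.77 -0.04] gap 0.126 gf 40.00273883342743
grasp [ 561.6 -242.9  133.9] grasp-seat [  0.6  -0.4 103.9]
side -97 236 [array([ 0. , -5.8]), array([ 64.3, 153.4]), 0.08805648982524872] min [-32.1 -82.5 -96.9] max [ 32.3  70.9 -85.5] -91.1 slope [-0.016  0.01 ]
side -37 171 [array([ 0.3, -1.2]), array([57.3, 87.2]), 0.2120358794927597] min [-28.3 -44.8 -37. ] max [ 29.   42.5 -28.1] -32.9 slope [-0.006 -0.014]
top -97 209 [array([5.6, 4.1]), array([ 74.4, 158.2]), 0.944301962852478] min [-30.3 -75.2 -96.7] max [ 43.8  83.7 -85.1] -90.6 slope [-0.027  0.002]
top -37 90 [array([-1.4,  0.1]), array([82.3, 55.7]), 88.53539276123047] min [-28.6 -40.7 -36.6] max [ 27.3  41.7 -28.6] -32.7 slope [ 0.01  -0.007]
```

Contact at 8 N with the plate top at z 43.3, which is home height. Releasing, then backing off along the tool axis.

step_arm([
  [0,0,0,0,0,0],
  [0,0,0,0,0,0],
  [0,0,0,0,0,0],
  [0,0,0,0,0,0],
  [0,0,0,0,0,0],
  [0,0,0,0,0,0],
], fingers=0.5)

```text
t: 11.9
eef_pos: [569.8, -249.5, 116.6]
tool_rot: [2.66, -0.934, 0.84]
contact_force: [-0.0, -0.2, 0.0]
finger_gap: 0.498
gripper_force: 0.0
```

step_arm([
  [0,0,-1,0,0,0],
  [0,0,-3,0,0,0],
  [0,0,-6,0,0,0],
  [0,0,-10,0,0,0],
  [0,0,-14,0,0,0],
  [0,0,-16,0,0,0],
  [0,0,-16,0,0,0],
])

```text
t: 12.6
eef_pos: [498.6, -191.3, 251.8]
tool_rot: [2.657, -0.932, 0.851]
contact_force: [-0.1, 0.1, -0.5]
finger_gap: 0.497
gripper_force: 0.0
```

```bash
cat > st.py <<'E'
from look import *
def station(show=True):
    e=np.radians(YAW); ex=np.array([np.cos(e),np.sin(e)]); ey=np.array([-ex[1],ex[0]])
    for n in('side','top'):
        c=cam(n); np.savez(n+'8.npz',**c); W=cloud(c)-SEAT*[1,1,0]; img=c['pixels']
        L=np.stack([W[...,:2]@ex,W[...,:2]@ey,W[...,2]],-1); Q=L.reshape(-1,3)
        for a,b in((40,48),(59,70),(95,110),(140,155)):
            k=(abs(Q[:,0])<34)&(abs(Q[:,1])<80)&(Q[:,2]>a)&(Q[:,2]<b); q=Q[k]
            if k.sum()>10:
                z=np.linalg.lstsq(np.c_[q[:,:2],np.ones(len(q))],q[:,2],rcond=None)[0]
                print(n,a,k.sum(),[x if isinstance(x,float) else np.round(x,1) for x in cv2.minAreaRect(q[:,:2].astype(np.float32))],'z',np.median(q[:,2]).round(1),'slope',z[:2].round(3))
        k=(abs(L[...,0])<45)&(L[...,1]>105)&(L[...,1]<162)&(L[...,2]>55)&(img.max(2)<75); q=L[k]
        if k.sum()>8:
            ax=np.array([-.5,0,np.sqrt(.75)]); s=q@ax; f=q[s>np.percentile(s,90)-3]
            print(n,'cap',len(q),'axis s',np.percentile(s,[5,50,90,98]).round(1),'face',len(f),f.mean(0).round(1),f.min(0).round(1),f.max(0).round(1),'transverse u', (f@[np.sqrt(.75),0,.5]).min().round(1),(f@[np.sqrt(.75),0,.5]).max().round(1))
E
python3 -c "
from st import *
p,Rt=get(); put(p+Rt.apply([0,0,-160]),Rt)
obs(); station()"
```

```text
t 12.6 eef [ 498.6 -191.3  251.8] err [0.5 0.6 3.7] rot [ 0.002  0.008 -0.   ] q [-0.37 -0.1   2.   -0.28  0.66  2.05] F [-0.1  0.1 -0.5] M [ 0.21  0.19 -0.01] gap 0.497 gf 0.0
side 40 197 [array([ 0.8, -4.5]), array([150.7,  64.3]), 89.95722961425781] z 43.7 slope [-0.008  0.001]
side 59 98 [array([  1.5, -10.9]), array([58.4, 82.9]), 0.5701115727424622] z 63.5 slope [-0.044  0.013]
side 95 202 [array([ 1.2, -5.1]), array([85.7, 57.5]), 89.2168197631836] z 101.4 slope [-0.017  0.01 ]
side 140 60 [array([ 0.2, -2.3]), array([36.6, 17.7]), 0.38317880034446716] z 147.9 slope [-0.028  0.165]
side cap 41 axis s [51.  69.  72.9 73.6] face 14 [-13.8 128.9  75.2] [-22.1 119.9  69.2] [ -5.2 136.2  81.4] transverse u 15.4 36.2
top 40 242 [array([-0.1,  0.5]), array([151.9,  63.7]), 89.59819793701172] z 43.6 slope [-0.003 -0.002]
top 59 118 [array([-0.6,  0.8]), array([88.4, 58.5]), 89.31611633300781] z 63.1 slope [0.004 0.006]
top 95 168 [array([-0.4,  0.2]), array([82.4, 55.7]), 88.66508483886719] z 101.2 slope [ 0.025 -0.002]
top 140 28 [array([-5.6,  1. ]), array([12. , 27.5]), 89.65343475341797] z 150.0 slope [ 0.002 -0.06 ]
top cap 66 axis s [40.5 70.9 74.7 77.3] face 26 [-16.9 134.   75.4] [-25.6 122.7  68.1] [ -5.2 146.5  81. ] transverse u 11.9 35.8
```

The cassette is seated: centred within 0.6 mm, plate top z 43.6 and level. The cap face is at about (-15, 133.5, 76) in station axes. Next I go to the pre-press pose with the fingers shut.

```bash
python3 - <<'E'
from p import *
e=np.radians(YAW); Rs=R.from_euler('z',e); Rq=tool(YAW,30); ax=-Rq.as_matrix()[:,2]
F=SEAT*[1,1,0]+Rs.apply([-15.4,133.5,76]); print(F,ax)
plan([(F+60*ax,Rq,6)],hold=2)
E
```

```text
[ 632.45126635 -128.68380371   76.        ] [-0.3902152   0.31262133  0.8660254 ]
[[-0.67, -2.22, 1.98, -0.0, -0.015, -0.0], [-1.33, -4.44, 3.96, -0.0, -0.029, -0.0], [-2.0, -6.66, 5.94, -0.0, -0.044, -0.0], [-2.67, -8.89, 7.92, -0.0, -0.058, -0.0], [-3.33, -11.11, 9.9, -0.0, -0.073, -0.0], [-4.0, -13.33, 11.88, -0.0, -0.087, -0.0], [-4.0, -13.33, 11.88, -0.0, -0.087, -0.0], [-4.0, -13.33, 11.88, -0.0, -0.087, -0.0]]
```

step_arm([
  [-0.67,-2.22,1.98,0,-0.015,0],
  [-1.33,-4.44,3.96,0,-0.029,0],
  [-2.0,-6.66,5.94,0,-0.044,0],
  [-2.67,-8.89,7.92,0,-0.058,0],
  [-3.33,-11.11,9.9,0,-0.073,0],
  [-4.0,-13.33,11.88,0,-0.087,0],
  [-4.0,-13.33,11.88,0,-0.087,0],
  [-4.0,-13.33,11.88,0,-0.087,0],
], fingers=0)

```text
t: 13.5
eef_pos: [608.1, -110.2, 124.8]
tool_rot: [2.716, -0.952, 0.723]
contact_force: [-0.8, -1.2, -0.3]
finger_gap: 0.002
gripper_force: 0.0
```

```bash
python3 - <<'E'
from st import *
obs()
c=cam('side'); cv2.imwrite('pics/side9.png',cv2.resize(c['pixels'][150:310,210:390][:,:,::-1],None,fx=4,fy=3.7,interpolation=cv2.INTER_CUBIC))
E
```

```text
t 13.5 eef [ 608.1 -110.2  124.8] err [-0.9 -0.3 -3.1] rot [-0.003 -0.003 -0.002] q [-0.13  0.22  1.95 -0.5   0.57  2.49] F [-0.8 -1.2 -0.3] M [ 0.2   0.17 -0.03] gap 0.002 gf 0.0
```

View pics/side9.png

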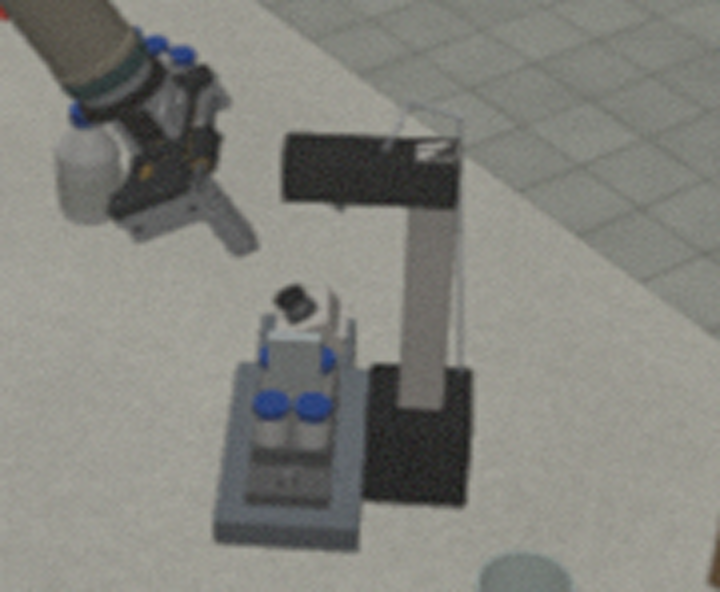

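The picture shows the fingertips at (240,245), the cap at (296,302) and the cassette seated with the near peg in its hole at (288,480). q6 is 2.49, near its limit, so I'll turn the tool by -0.6 rad about its own axis, because pressing doesn't depend on that angle. I'm also checking the aim by projection.

step_arm([
  [0,0,0,0,0,-0.12],
  [0,0,0,0,0,-0.24],
  [0,0,0,0,0,-0.36],
  [0,0,0,0,0,-0.48],
  [0,0,0,0,0,-0.6],
  [0,0,0,0,0,-0.6],
  [0,0,0,0,0,-0.6],
])

```text
t: 14.25
eef_pos: [608.6, -110.8, 128.1]
tool_rot: [2.765, -0.109, 0.599]
contact_force: [0.2, -0.5, -0.1]
finger_gap: 0.003
gripper_force: 0.0
```

```bash
python3 - <<'E'
from st import *
p,Rt=get(); put(p,Rt*R.from_rotvec([0,0,-.6]))
o=obs(); Rm=R.from_rotvec(o['tool_rot']).as_matrix(); tip=o['eef_pos']
F=np.array([632.45,-128.7,76])
def proj(c,P):
    q=(np.atleast_2d(P)-c['eye'])@rotm(c); s=q[:,:2]/q[:,2:]; return s*(1+c['k1']*(s**2).sum(1,keepdims=True))*c['f']+[c['cx'],c['cy']]
S=np.load('side8.npz')
for n in('side','top'):
    c=cam(n); print(n,'F px',proj(c,F).round(1),'tip px',proj(c,tip).round(1))
    W=cloud(c); img=c['pixels']; k=(np.linalg.norm(W-F,axis=2)<28)&(img.max(2)<75)&(W[...,2]>55); uv=np.argwhere(k)[:,::-1]
    d=(W[k]-F)@(-Rm[:,2]); f=d>np.percentile(d,90)-4; print('cap',k.sum(),'face px',uv[f].mean(0),'range',uv[f].min(0),uv[f].max(0),'face pt',W[k][f].mean(0).round(1),'depth rel F',np.percentile(d,[50,90]).round(1))
    # tip from cloud: lowest points on tool axis
    D=W-tip; a=D@(-Rm[:,2]); r=np.linalg.norm(D+a[...,None]*Rm[:,2],axis=2); k=(r<22)&(a>-10)&(a<25); q=W[k]; print('finger pts',k.sum(),'a min',a[k].min().round(1),'mean off along tool x,y',((q-tip)@Rm[:,:2]).mean(0).round(1))
E
```

```text
t 14.25 eef [ 608.6 -110.8  128.1] err [-0.4 -0.9  0.2] rot [-0.002  0.001  0.003] q [-0.13  0.22  1.95 -0.5   0.57  1.89] F [ 0.2 -0.5 -0.1] M [0.15 0.19 0.02] gap 0.003 gf 0.0
side F px [[281.1 228.9]] tip px [[271.9 216.3]]
cap 47 face px [281.75  229.875] range [279 227] [285 233] face pt [ 631.7 -133.4   75.4] depth rel F [-4.1 -0.4]
finger pts 38 a min 0.5 mean off along tool x,y [-1.4 10.3]
top F px [[275.5 178.4]] tip px [[270.7 183.8]]
cap 60 face px [275.4  177.75] range [272 174] [279 181] face pt [ 634.7 -128.4   75.3] depth rel F [-2.5 -0.1]
finger pts 25 a min 0.5 mean off along tool x,y [6.8 2.5]
```

step_arm([
  [0,0,2.5,0,0,0],
  [0,0,4.5,0,0,0],
  [0,0,5.6,0,0,0],
  [0,0,5.8,0,0,0],
  [0,0,6.0,0,0,0],
  [0,0,6.2,0,0,0],
  [0,0,6.4,0,0,0],
  [0,0,6.6,0,0,0],
])

```text
t: 15.15
eef_pos: [634.8, -130.8, 70.9]
tool_rot: [2.765, -0.104, 0.598]
contact_force: [-2.7, 2.5, 2.0]
finger_gap: 0.007
gripper_force: 2.3
```

```bash
python3 -c "
from st import *
p,Rt=get(); put(p+Rt.apply([0,0,66]),Rt); o=obs(); print(R.from_rotvec(o['tool_rot']).inv().apply(o['contact_force']).round(1))"
```

```text
t 15.15 eef [ 634.8 -130.8   70.9] err [-0.1 -0.2  0.1] rot [-0.002  0.001 -0.   ] q [-0.16  0.33  1.97 -0.61  0.45  1.98] F [-2.7  2.5  2. ] M [ 0.21  0.49 -0.03] gap 0.007 gf 2.2629589404095896
[-1.6 -1.5 -3.6]
```

step_arm([
  [0,0,0.2,0,0,0],
  [0,0,0.4,0,0,0],
  [0,0,0.6,0,0,0],
  [0,0,0.75,0,0,0],
  [0,0,0.85,0,0,0],
  [0,0,0.85,0,0,0],
])

```text
t: 15.75
eef_pos: [638.2, -133.5, 63.2]
tool_rot: [2.765, -0.104, 0.598]
contact_force: [-5.0, 2.6, 6.6]
finger_gap: 0.004
gripper_force: 4.4
```

```bash
python3 -c "
from st import *
p,Rt=get(); put(p+Rt.apply([0,0,8.5]),Rt); o=obs(); print(R.from_rotvec(o['tool_rot']).inv().apply(o['contact_force']).round(1))"
```

```text
t 15.75 eef [ 638.2 -133.5   63.2] err [-0.  -0.3 -0.2] rot [-0.002  0.001 -0.   ] q [-0.17  0.34  1.97 -0.62  0.43  2.  ] F [-5.   2.6  6.6] M [ 0.19  0.54 -0.13] gap 0.004 gf 4.4066350744105875
[-1.8  0.1 -8.5]
```

step_arm([
  [0,0,0.1,0,0,0],
  [0,0,0.2,0,0,0],
  [0,0,0.2,0,0,0],
])

```text
t: 16.05
eef_pos: [638.3, -133.6, 63.0]
tool_rot: [2.764, -0.105, 0.599]
contact_force: [-14.0, 8.6, 19.5]
finger_gap: 0.004
gripper_force: 12.5
```

```bash
python3 -c "
from st import *
p,Rt=get(); put(p+Rt.apply([0,0,2]),Rt); o=obs(); print(R.from_rotvec(o['tool_rot']).inv().apply(o['contact_force']).round(1))"
```

```text
t 16.05 eef [ 638.3 -133.6   63. ] err [-0.7  0.2  1.3] rot [-0.002  0.002  0.   ] q [-0.17  0.34  1.97 -0.63  0.43  2.  ] F [-14.    8.6  19.5] M [ 0.46  1.01 -0.2 ] gap 0.004 gf 12.484388896264136
[ -4.7  -0.8 -25. ]
```

Hard stop: the force rose to 25 N without motion, so the plunger is at the end of its stroke. Backing away along the axis.

step_arm([
  [0,0,-0.3,0,0,0],
  [0,0,-1.0,0,0,0],
  [0,0,-2.5,0,0,0],
  [0,0,-5,0,0,0],
  [0,0,-8,0,0,0],
  [0,0,-11,0,0,0],
  [0,0,-12,0,0,0],
  [0,0,-12,0,0,0],
])

```text
t: 16.85
eef_pos: [593.0, -96.1, 166.9]
tool_rot: [2.764, -0.104, 0.603]
contact_force: [0.3, -0.3, -0.1]
finger_gap: 0.006
gripper_force: 0.0
```

step_arm([
  [0,0,0,0,0,0],
  [0,0,0,0,0,0],
  [0,0,0,0,0,0],
])

```text
t: 17.15
eef_pos: [591.8, -96.8, 163.4]
tool_rot: [2.766, -0.104, 0.594]
contact_force: [-0.2, 0.8, 0.0]
finger_gap: 0.003
gripper_force: 0.0
```

```bash
python3 - <<'E'
from st import *
p,Rt=get(); put(p+Rt.apply([0,0,-120]),Rt); obs(); station()
c=cam('side'); cv2.imwrite('pics/side10.png',cv2.resize(c['pixels'][150:340,120:390][:,:,::-1],None,fx=2.9,fy=2.9,interpolation=cv2.INTER_CUBIC))
E
```

```text
t 17.15 eef [591.8 -96.8 163.4] err [-0.3 -0.5 -2.2] rot [-0.001 -0.002 -0.001] q [-0.1   0.15  1.92 -0.46  0.67  1.85] F [-0.2  0.8  0. ] M [0.17 0.19 0.06] gap 0.003 gf 0.0
side 40 200 [array([ 0.8, -5.5]), array([ 64.2, 147.9]), 0.2679891586303711] z 43.8 slope [-0.004  0.006]
side 59 102 [array([  1.4, -16.9]), array([58.2, 96.2]), 0.44622907042503357] z 63.9 slope [0.002 0.016]
side 95 211 [array([ 0.8, -3.8]), array([57.6, 87.7]), 0.13305260241031647] z 101.1 slope [-0.002  0.004]
side 140 62 [array([ 0.5, -3.3]), array([18.6, 38.2]), 82.3819351196289] z 147.8 slope [-0.004  0.116]
side cap 46 axis s [52.3 68.6 73.5 76. ] face 17 [-13.2 128.8  76.6] [-22.4 115.3  69.6] [ -2.4 139.8  83. ] transverse u 15.7 38.3
top 40 248 [array([-0. ,  0.6]), array([ 64.4, 152.1]), 0.11315159499645233] z 43.8 slope [0.001 0.   ]
top 59 121 [array([-1.5, -6.7]), array([103.9,  57.9]), 88.52468872070312] z 64.2 slope [-0.029 -0.005]
top 95 170 [array([-0.5,  0.4]), array([82. , 55.9]), 88.58153533935547] z 101.6 slope [ 0.012 -0.011]
top 140 31 [array([-5.8,  0.9]), array([11.8, 27.9]), 89.54781341552734] z 147.6 slope [-0.077 -0.163]
top cap 66 axis s [45.4 69.9 74.1 75.8] face 27 [-13.9 135.7  76.7] [-25.8 122.7  70.4] [ -2.6 146.6  87.5] transverse u 13.0 39.1
```

View pics/side10.png

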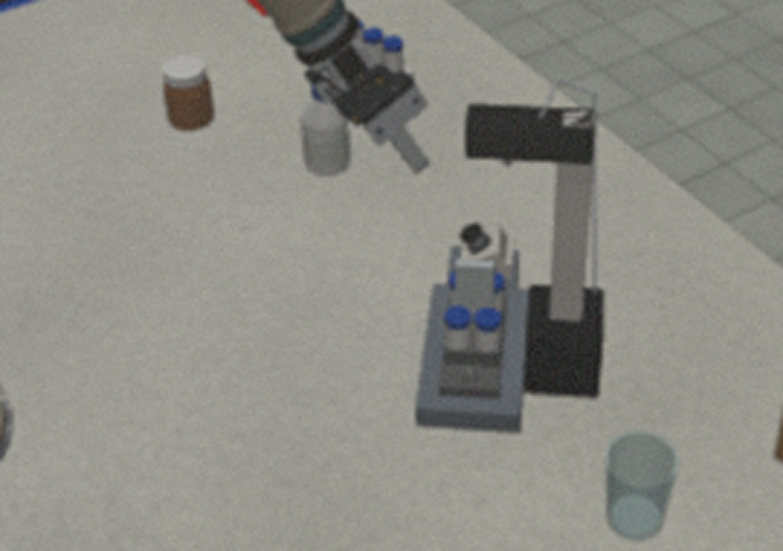

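The picture shows the cassette flat on the plinth at (472,345), the cap back out at (475,237), the gripper clear at (425,165), and the jar, bottle and beaker standing. Handing in.

```bash
python3 -c "
from plant import ctrl
print(ctrl.sign_off())"
```

```text
the job is handed in; nothing more can be done
None
```

I handed the job in at about 17 s: the cassette measures flat and centred on the pegs, the plunger was pressed to its hard stop and read back out, and the jar, bottle and beaker look undisturbed (rack mostly hidden behind the gripper in the last picture); no verdict came back.

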